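# Key and seat the cover of a round terminal box

### The arm

A 6-joint arm with a two-finger parallel gripper is mounted at the origin on the work surface. World frame = base frame: x ahead of the robot, y to its left, z up, the work surface at z = 0. Lengths are in mm, angles in rad, forces in N, time in s.
With the tool pointing down it reaches from about 375 to 900 mm from the base axis. Payload 3.1 kg.
Tool frame: the origin (TCP) lies midway between the tips of the shut fingers; the grasp point (between the pads) lies 19 mm behind it; z points along the fingers, y is the direction in which the jaws open and shut (so a half turn about z gives the same grasp; the last joint's range is limited). The gripper opens to 85 mm and grips with 20 to 120 N. Pads are 22 mm wide; open, the fingers measure 114 mm over their backs; the gripper's body (76 mm by 85 mm) begins 54 mm behind the grasp point. The pads swing forward as they close: fully open they stand 13 mm farther back than shut.
Start: joints at [0.977, 0.527, 1.433, -0, 1.181, -0.178], TCP at [252.409, 571.74, 231.31] pointing down, gripper open.
Joint ranges: [-3.08, 3.08], [-0.75, 2.2], [0.22, 2.44], [-1.43, 4.57], [0, 2.65], [-2.85, 2.85]. Speed limits (rad/s): [2.79, 2.79, 3.14, 3.14, 3.14, 3.14].

### API

Orientations are given as a rotation vector (axis times angle).
In Python, from station import manip gives the robot as it stands.
- The arm moves only by the tool apply_moves, never from a script. Its argument "plan" is a list of rows, each a list of 6 numbers: the shift along the tool's x, y, z in cm, then the turn, a rotation vector about the tool's x, y, z in rad. A call has 1 to 8 rows; each row shifts and turns the pose as measured when the row begins, along the tool's axes as they then stand; what a row does not reach is not made up. A row lasts 1/8 s, in which the tool goes at most 62.5 mm and 10.7 degrees, less where a joint would pass 70% of its speed; a pose out of reach is approached as far as the arm can. A call is refused whole if a number of a shift passes 6.25 or a number of a turn 0.188, either way. A call with a gripper value outside its range is refused whole. "hand" is the finger opening in cm, from 0 to 8.54, set as the call begins (left out, the last holds). The fingers move at their own pace and stop on an object; "grip_force" is the grip in N (left out, the last holds). Time passes only in rows, so rows that do not move let the fingers close. It gives the time, the measured TCP pose, the force and the opening at its end, in the units of the state.
- manip.sense(): the state, without advancing time (a new reading comes with each control period).
- manip.capture(name): name is "side" or "top"; returns the picture (480x640x3 uint8, red, green, blue); there is no depth.
- manip.calibration(name): a dict with "fx", "fy", "cx", "cy" (pixels), "rvec" (rotation vector, rad) and "tvec" (3), from world to camera coordinates, as OpenCV has them. Camera axes: x right, y down, z forward; pixel columns grow to the right and rows downward; lengths in mm; the calibration is good to about 2 mm. A picture is of the moment at which its call begins. calibration takes no time and is no camera call.
- manip.finish_job(): hands the job in, once; it reports no verdict.
The state is a dict: "clock": time; "q": joint angles; "qvel": joint speeds; "tau": joint torques, N m; "eef_pos": TCP position; "tool_rot": TCP orientation; "ft_force": force on the tool from outside, world axes, zero at the start; "ft_torque": the same for the moment, N m; "width": opening from 0.0 (shut) to 1.0 (fully open).
Only numpy, scipy, OpenCV 4.12 (cv2) and the standard library are available. Lean on these libraries where they do the work, as an engineer would, in place of code of your own. Each camera call takes 0.05 s, during which the arm holds its last target.

### The job

The white three-ribbed cover is not yet seated on its round grey terminal box. With a fingertip, turn the cover until the notch in its edge stands over the steel key on the box's flange, then press the cover down until it is fully home and leave it. Do not pull or lift the cover up, and leave the other things on the board where they are.

Things in the scene. Friction and masses are not known exactly. Their poses are not given: they have to be found in the camera images.
- fixture: Round grey plastic terminal box, fixed to a 12 mm plywood board, 45 mm tall, with a flange of 87 mm radius at its top (world height of the flange's upper face 57 mm) and a short pipe stub on two opposite sides. Origin: centre of its underside, on the vertical axis about which the cover turns; z up; its +x axis points at the key. The disc's upper face is 75.5 mm above the table while unseated. The box may be turned any way.
- key_mid (a point): Point on top of the steel key, 56 mm from the cover's axis. The key is a fixed radial bar with a rounded top, 8 mm wide and 8 mm high, lying on the flange; it reaches from 50 mm to 84 mm from the axis, so its outer 22 mm always show beyond the cover's edge. It holds the cover up unless the notch stands over it.
- notch_mid (a point): Middle of the notch in the cover's edge, at the height of the cover's underside, 56 mm from the axis. The notch is 14 mm wide, cut 12 mm deep into the edge, open through the full thickness.
- boss_top (a point): Centre of the top of the cover's round boss (17 mm radius, 14 mm above the disc), on the axis: the place to press. The cover is a white disc of 62 mm radius, 10 mm thick. World height of this point 89.5 mm unseated, 81 mm fully home. The cover is a tight fit on its centre post: about 6 N moves it down, more if the key is in the way, and it stays where it is left.
- rib1 (a point): Middle of the rib opposite the notch, 42 mm from the axis, half-way up the rib. Three such raised radial ribs stand on the disc, at 60, 180 (this one) and 300 degrees from the notch, counter-clockwise seen from above; each is 9 mm wide, 14 mm tall (as tall as the boss) and reaches from the boss to 52 mm from the axis. The disc between them is flat.
- turn (a joint): Turn of the cover, rad, counter-clockwise seen from above: the angle from the key to the notch. 0 and 2 pi (6.283) mean notch over key; about 3 degrees either way still lets it down. The range is -1.0 to 7.3. Turns against a light friction of 0.05 N m (about 1.2 N at a rib) and stays where it is left. A rib pushed sideways by a finger turns it.
- screwdriver: Loose screwdriver, 170 mm long, lying on the board; to be left alone.
- tape_roll: Loose brown roll of tape, 90 mm across, 30 mm tall, lying flat; origin at the centre of its underside; to be left alone.
- screw_jar: Loose clear jar with steel cap, 56 mm across, 70 mm tall; origin at the centre of its underside; to be left alone.
- blank_cover: Loose spare plain white disc, 100 mm across, 10 mm thick, no ribs, no notch; origin at the centre of its underside; to be left alone.
- carton: Loose small cardboard carton, 60 x 45 x 40 mm; origin at the centre of its underside; to be left alone.
- coupling: Loose grey pipe coupling standing on end, 40 mm across, 40 mm tall; origin at the centre of its underside; to be left alone.

How it is judged:
By the outcome, as a careful person would: the job done as asked, in the order asked, and still so for the second after the job is handed in, with the robot touching nothing.
It also fails if it takes over 42 s, if anything falls off the work surface, if the arm or the gripper's body presses on something with over 40 N, if the wrist force passes 120 N, or if a joint passes its speed limit or range.

## Working session

There is one attempt and no reset: what is moved stays moved. The work goes in short steps, Python scripts to look and compute and a tool call to move; the robot and the scene stay as the last step left them, time stands still between calls to the robot, and variables do not carry over. Pictures are saved under pics/ and viewed, and the job is handed in when it is done.

Besides the shell and the picture viewer there is one more tool, called by a JSON object that holds its "fn" and its "kwargs". apply_moves: Moves the arm, as the interface text tells. Its arguments: {"type":"object","properties":{"plan":{"type":"array"},"hand":{"type":"number"},"grip_force":{"type":"number"}},"required":["plan"]}

```bash
ls; mkdir -p pics
python3 - <<'E'
from station import manip
import cv2
for n in("top","side"):
    cv2.imwrite(f"pics/{n}0.png",manip.capture(n)[:,:,::-1]); print(n,manip.calibration(n))
s=manip.sense(); print(s)
E
```

```text
pics
top {'fx': 520.9463771841789, 'fy': 520.9463771841789, 'cx': 325.0903137616322, 'cy': 245.65926972021472, 'rvec': array([ 2.21285899, -2.18917591,  0.05940617]), 'tvec': array([ 13.93199589, 567.01557079, 880.58299279])}
side {'fx': 439.5400478299889, 'fy': 439.5400478299889, 'cx': 319.31870376807535, 'cy': 244.12998606812263, 'rvec': array([ 2.13989097, -0.06797449,  0.01012845]), 'tvec': array([-568.10131252,  130.5634577 ,  827.16959064])}
{'clock': 0.1, 'q': array([ 9.76520723e-01,  5.28388633e-01,  1.43377787e+00, -2.77166803e-05,
        1.18138660e+00, -1.78524588e-01]), 'qvel': array([ 1.26788917e-03, -2.86353607e-03, -3.68984984e-03, -2.22300031e-04,
       -9.95551956e-05, -6.26974834e-04]), 'tau': array([ 7.34921559e-04, -4.43301201e+01, -1.78587037e+01, -1.62974839e-04,
        3.90067624e-03,  1.95751647e-05]), 'eef_pos': array([252.05167601, 571.21972784, 230.4208059 ]), 'tool_rot': array([-6.48202902e-01, -3.07326159e+00,  2.86694345e-03]), 'ft_force': array([ 0.25771116, -0.20947192,  0.27229996]), 'ft_torque': array([ 0.03321796, -0.00158611, -0.01125075]), 'width': 1.001908269025102}
```

View pics/top0.png

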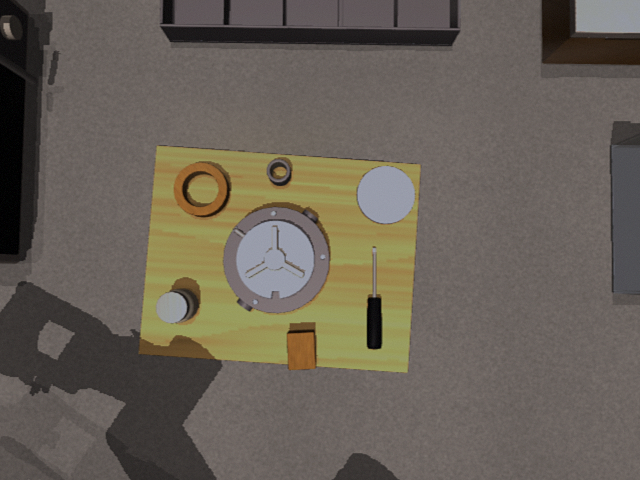

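View pics/side0.png

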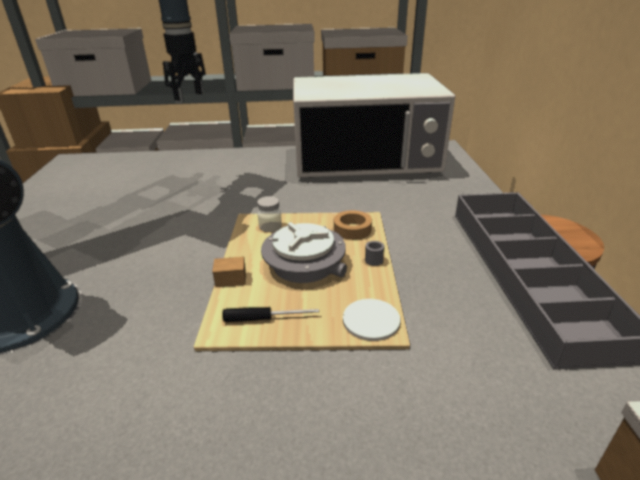

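The top view shows the cover centred near (275,259). The notch looks to be near (275,294) and the key near (239,233). I'll zoom in to check.

```bash
cat > h.py <<'E'
import numpy as np,cv2
from station import manip
def cast(n,uv,z):
    c=manip.calibration(n);R=cv2.Rodrigues(c['rvec'])[0];t=c['tvec']
    o=-R.T@t
    d=R.T@np.array([(uv[0]-c['cx'])/c['fx'],(uv[1]-c['cy'])/c['fy'],1])
    return o+d*(z-o[2])/d[2]
def proj(n,p):
    c=manip.calibration(n);K=np.array([[c['fx'],0,c['cx']],[0,c['fy'],c['cy']],[0,0,1]])
    return cv2.projectPoints(np.array([p],float),c['rvec'],c['tvec'],K,None)[0].ravel()
E
python3 - <<'E'
import cv2
im=cv2.imread("pics/top0.png")[195:325,210:345]
cv2.imwrite("pics/top0z.png",cv2.resize(im,None,fx=4.5,fy=4.5,interpolation=cv2.INTER_CUBIC))
im=cv2.imread("pics/side0.png")[210:290,250:360]
cv2.imwrite("pics/side0z.png",cv2.resize(im,None,fx=6,fy=6,interpolation=cv2.INTER_CUBIC))
E
```

```text
(no output)
```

View pics/top0z.png

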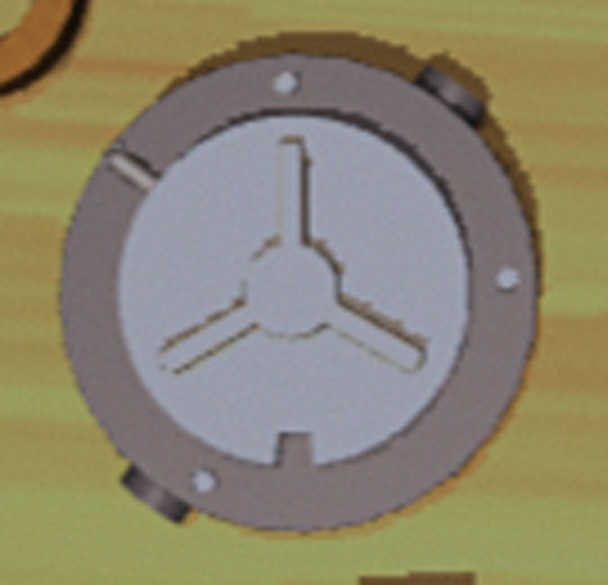

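View pics/side0z.png

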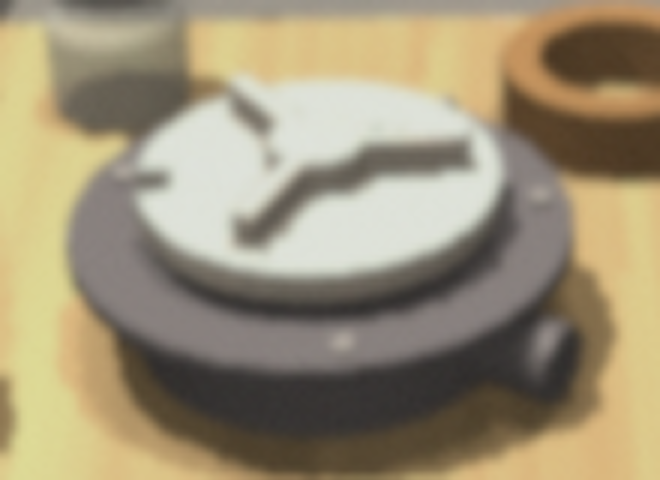

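Run:
```python
from h import *
im=cv2.imread("pics/top0.png")
f=lambda x,y:(210+(x+.5)/4.5-.5,195+(y+.5)/4.5-.5)
hsv=cv2.cvtColor(im,cv2.COLOR_BGR2HSV)
m=((hsv[:,:,2]>140)&(hsv[:,:,1]<60)).astype(np.uint8); m[:195]=0;m[325:]=0;m[:,:210]=0;m[:,345:]=0
cs=max(cv2.findContours(m,0,cv2.CHAIN_APPROX_NONE)[0],key=cv2.contourArea)
P=np.array([cast("top",p[0],75.5)[:2] for p in cs])
from scipy.optimize import least_squares
r=least_squares(lambda q:np.hypot(*(P-q[:2]).T)-q[2],[400,0,62],loss='soft_l1'); print("disc",r.x)
c=r.x[:2]
c2=cast("top",f(292,290),89.5)[:2];print("boss",c2)
# flange
m=((hsv[:,:,1]<60)).astype(np.uint8); m[:195]=0;m[325:]=0;m[:,:210]=0;m[:,345:]=0
cs=max(cv2.findContours(m,0,cv2.CHAIN_APPROX_NONE)[0],key=cv2.contourArea)
P=np.array([cast("top",p[0],57)[:2] for p in cs])
r=least_squares(lambda q:np.hypot(*(P-q[:2]).T)-q[2],[c[0],c[1],87],loss='soft_l1'); print("flange",r.x)
for n,p,z in(("notch",(294,448),75.5),("key_o",(114,156),65),("key_i",(151,185),65),("rib1",(291,142),89.5),("ribR",(417,360),89.5),("ribL",(167,361),89.5)):
    w=cast("top",f(*p),z)[:2]; d=w-c; print(n,w.round(1),np.hypot(*d).round(1),np.degrees(np.arctan2(d[1],d[0])).round(1))
for s,z in(((310,180),89.5),):
    u=(250+(s[0]+.5)/6-.5,210+(s[1]+.5)/6-.5);print("side boss",cast("side",u,z),proj("side",[c[0],c[1],89.5]),u)
for n,p,z in(("screw",None,0),):pass
for n,uv,z in(("jar",(173,307),70+12),("tape",(202,190),42),("coup",(279,170),52),("carton",(301,350),52),("blank",(386,195),22)):print(n,cast("top",uv,z).round())
```

```text
disc [541.8642817  100.6762535   61.06458608]
boss [541.37514599  99.56062854]
flange [541.59897829 100.10897654  85.54467361]
notch [485.9  99.3] 56.0 -178.6
key_o [589.3 166.4] 81.1 54.2
key_i [579.  152.9] 64.1 54.6
rib1 [593.  100.7] 51.2 0.0
ribR [517.5  55.8] 51.1 -118.5
ribL [516.2 142.6] 49.1 121.4
side boss [539.28098013  74.18547016  89.5       ] [302.29601675 232.53494355] (301.25, 239.58333333333334)
jar [464. 259.  82.]
tape [656. 226.  42.]
coup [689.  98.  52.]
carton [395.  58.  52.]
blank [654. -83.  22.]
```

Both views agree on the geometry:

- **Centre:** about (541.6, 100.2).
- **Key:** at about 54.4°.
- **Notch:** at about 180.8°, so turn ≈ 2.21 rad and the cover must go about 126° clockwise.

I'll close the fingers, go to the ccw side of the rib at 121°, and sweep clockwise.

{"fn": "apply_moves", "kwargs": {"plan": [[-2.5, -2, 0, 0, 0, 0], [-2.6, -2, 0, 0, 0, 0], [-2.6, -2, 0, 0, 0, 0], [-2.6, -2, 0, 0, 0, 0], [-2.6, -2, 0, 0, 0, 0], [-2.6, -2, 0, 0, 0, 0], [-2.6, -2, 0, 0, 0, 0], [-2.6, -2, 0, 0, 0, 0]], "hand": 0, "grip_force": 60}}

```text
clock: 1.1
eef_pos: [377.7, 335.0, 227.2]
tool_rot: [-0.639, -3.071, 0.011]
ft_force: [0.4, -0.3, 0.7]
width: -0.001
```

{"fn": "apply_moves", "kwargs": {"plan": [[-2.5, -2, 0, 0, 0, 0], [-2.6, -2, 0, 0, 0, 0], [-2.6, -2, 0, 0, 0, 0], [-2.6, -2, 0, 0, 0, 0], [-2.6, -2, 0, 0, 0, 0], [-2.6, -2, 0, 0, 0, 0], [-2, -1.5, 0, 0, 0, 0], [-1, -0.8, 0, 0, 0, 0]]}}

```text
clock: 2.1
eef_pos: [492.0, 121.2, 225.4]
tool_rot: [-0.642, -3.066, 0.014]
ft_force: [0.4, -0.1, -0.2]
width: 0.001
```

{"fn": "apply_moves", "kwargs": {"plan": [[0, 0, 0.5, 0, 0, 0.12], [0, 0, 0.5, 0, 0, 0.12], [0, 0, 0.5, 0, 0, 0.12], [0, 0, 0.5, 0, 0, 0.12], [0, 0, 0.5, 0, 0, 0.12], [0, 0, 0, 0, 0, 0]]}}

```text
clock: 2.85
eef_pos: [489.4, 122.1, 198.4]
tool_rot: [-1.543, -2.724, 0.02]
ft_force: [0.1, -0.2, -0.4]
width: -0.002
```

```bash
cat >> h.py <<'E'
C=np.array([541.6,100.2])
def rel(target=None,xang=None):
    s=manip.sense();R=cv2.Rodrigues(s['tool_rot'])[0];p=s['eef_pos']
    a=np.degrees(np.arctan2(R[1,0],R[0,0]))
    print('t',round(s['clock'],2),'tcp',p.round(1),'xang',a.round(1),'zaxis',R[:,2].round(3),'F',s['ft_force'].round(1),'q6',s['q'][5].round(2),'w',round(s['width'],3))
    if target is not None: print('need shift cm',(R.T@(np.array(target)-p)/10).round(2))
    if xang is not None: print('turn',np.radians(a-xang).round(3))
    return s,R,p
E
python3 -c "
from h import *
rel([498.9,118.9,120],121)
cv2.imwrite('pics/t1.png',manip.capture('top')[100:380,120:440,::-1].repeat(2,0).repeat(2,1))
cv2.imwrite('pics/s1.png',manip.capture('side')[:,:,::-1])"
```

```text
t 2.85 tcp [489.4 122.1 198.4] xang 120.9 zaxis [-0.016 -0.005 -1.   ] F [ 0.1 -0.2 -0.4] q6 -0.51 w -0.002
need shift cm [-0.79  0.78  7.82]
turn -0.001
```

View pics/s1.png

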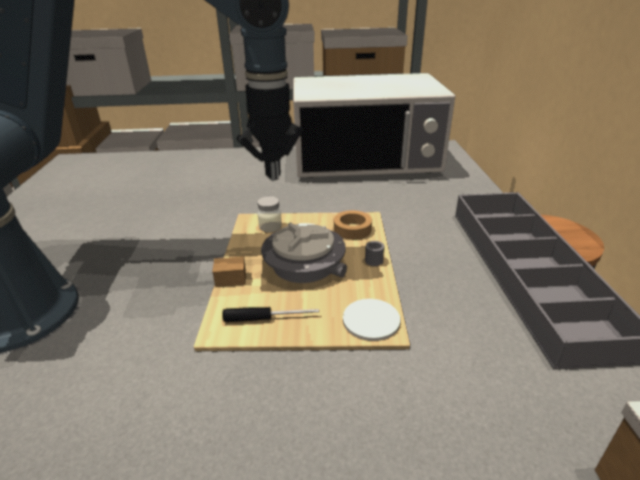

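The fingers are shut and hanging above the jar side of the cover, and all parts are undisturbed. Next I descend beside the rib.

{"fn": "apply_moves", "kwargs": {"plan": [[-0.4, 0.4, 1, -0.016, -0.004, 0], [-0.4, 0.4, 1.5, 0, 0, 0], [0, 0, 1.8, 0, 0, 0], [0, 0, 1.8, 0, 0, 0], [0, 0, 1.5, 0, 0, 0], [0, 0, 1, 0, 0, 0], [0, 0, 0, 0, 0, 0]]}}

```text
clock: 3.82
eef_pos: [503.4, 119.5, 109.1]
tool_rot: [1.537, 2.736, 0.002]
ft_force: [0.3, -0.3, 0.7]
width: -0.003
```

```bash
python3 -c "
from h import *
rel([498.9,118.9,80],121)
cv2.imwrite('pics/t2.png',cv2.resize(manip.capture('top')[180:340,195:365,::-1],None,fx=3.5,fy=3.5))
cv2.imwrite('pics/s2.png',cv2.resize(manip.capture('side')[150:310,220:380,::-1],None,fx=3.5,fy=3.5))"
```

```text
t 3.83 tcp [503.4 119.5 109.1] xang 121.4 zaxis [ 0.003 -0.    -1.   ] F [ 0.3 -0.3  0.7] q6 -0.53 w -0.003
need shift cm [ 0.19 -0.43  2.91]
turn 0.006
```

View pics/s2.png

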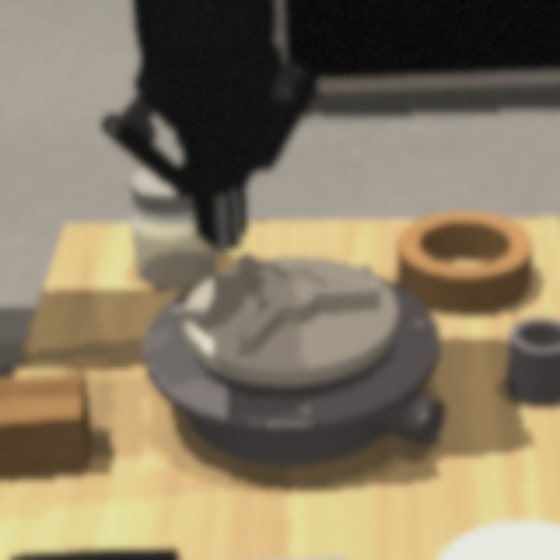

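View pics/t2.png

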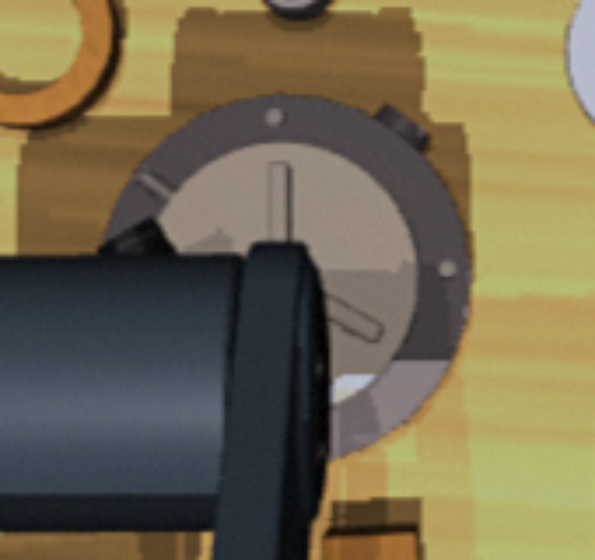

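The finger is above the cover and clear of the ribs. The arm hides part of the cover in the top view. Lowering now.

{"fn": "apply_moves", "kwargs": {"plan": [[0.2, -0.4, 0.6, 0, 0, 0], [0, 0, 0.7, 0, 0, 0], [0, 0, 0.7, 0, 0, 0], [0, 0, 0.5, 0, 0, 0], [0, 0, 0, 0, 0, 0]]}}

```text
clock: 4.55
eef_pos: [500.2, 119.2, 84.5]
tool_rot: [1.535, 2.733, 0.006]
ft_force: [0.0, -0.3, 0.0]
width: 0.002
```

```bash
python3 -c "
from h import *
rel([498.9,118.9,80],121)"
```

```text
t 4.55 tcp [500.2 119.2  84.5] xang 121.4 zaxis [ 0.008 -0.    -1.   ] F [ 0.  -0.3  0. ] q6 -0.53 w 0.002
need shift cm [ 0.05 -0.13  0.45]
turn 0.006
```

{"fn": "apply_moves", "kwargs": {"plan": [[0, 0, 0.4, 0, 0, 0], [0, 0.3, 0, 0, 0, 0], [0, 0.3, 0, 0, 0, 0], [0, 0, 0, 0, 0, 0]]}}

```text
clock: 5.05
eef_pos: [506.4, 122.5, 80.5]
tool_rot: [1.534, 2.732, 0.007]
ft_force: [-0.2, 0.4, -0.8]
width: 0.004
```

```bash
cat >> h.py <<'E'
def sweep(th=0.1):
    s,R,p=rel()
    r=(R.T@np.array([C[0]-p[0],C[1]-p[1],0]))/10
    Rz=cv2.Rodrigues(np.array([0,0,th]))[0]
    print('centre in tool',r.round(2),'shift',(r-Rz@r).round(3),'z need',round((p[2]-80)/10,2))
    print('tilt fix', (R.T@np.cross(R[:,2],[0,0,-1])).round(3))
E
python3 -c "
from h import *
sweep()"
```

```text
t 5.05 tcp [506.4 122.5  80.5] xang 121.4 zaxis [ 0.009 -0.    -1.   ] F [-0.2  0.4 -0.8] q6 -0.52 w 0.004
centre in tool [-3.74  1.84  0.03] shift [0.165 0.382 0.   ] z need 0.05
tilt fix [ 0.008  0.005 -0.   ]
```

{"fn": "apply_moves", "kwargs": {"plan": [[0.17, 0.38, 0, 0.008, 0.005, 0.1], [0.17, 0.38, 0, 0, 0, 0.1], [0.17, 0.38, 0, 0, 0, 0.1], [0.17, 0.38, 0, 0, 0, 0.1], [0.17, 0.38, 0, 0, 0, 0.1], [0.17, 0.38, 0, 0, 0, 0.1]]}}

```text
clock: 5.8
eef_pos: [520.1, 138.1, 80.3]
tool_rot: [-2.294, -2.137, 0.016]
ft_force: [-1.3, 0.8, 1.3]
width: -0.003
```

```bash
python3 -c "
from h import *
sweep()
cv2.imwrite('pics/t3.png',cv2.resize(manip.capture('top')[180:340,195:365,::-1],None,fx=3.5,fy=3.5))
cv2.imwrite('pics/s3.png',cv2.resize(manip.capture('side')[150:310,220:380,::-1],None,fx=3.5,fy=3.5))"
```

```text
t 5.8 tcp [520.1 138.1  80.3] xang 85.9 zaxis [-0.012 -0.002 -1.   ] F [-1.3  0.8  1.3] q6 0.12 w -0.003
centre in tool [-3.63  2.42 -0.02] shift [0.223 0.374 0.   ] z need 0.03
tilt fix [-0.012  0.003 -0.   ]
```

View pics/t3.png

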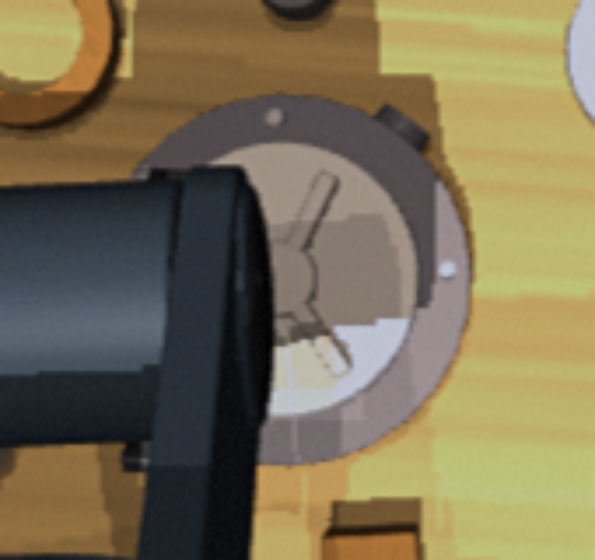

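View pics/s3.png

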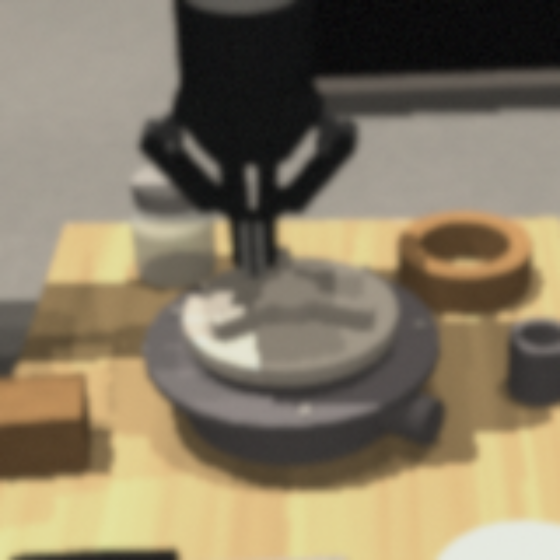

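The rib is being pushed: the cover has turned about 22° clockwise, with rib1's tip now at (327,180) in the crop. Translation lags rotation a little, so I'll adjust the rows.

{"fn": "apply_moves", "kwargs": {"plan": [[0.2, 0.55, 0, -0.012, 0.003, 0.05], [0.2, 0.5, 0, 0, 0, 0.08], [0.2, 0.48, 0, 0, 0, 0.1], [0.2, 0.48, 0, 0, 0, 0.1], [0.2, 0.48, 0, 0, 0, 0.1], [0.2, 0.48, 0, 0, 0, 0.1]]}}

```text
clock: 6.65
eef_pos: [546.8, 141.6, 80.2]
tool_rot: [-2.777, -1.463, 0.014]
ft_force: [-1.9, 0.4, 1.5]
width: -0.001
```

```bash
python3 -c "
from h import *
sweep()"
```

```text
t 6.65 tcp [546.8 141.6  80.2] xang 55.6 zaxis [-0.009 -0.002 -1.   ] F [-1.9  0.4  1.5] q6 0.66 w -0.001
centre in tool [-3.71  1.91  0.01] shift [0.172 0.38  0.   ] z need 0.02
tilt fix [-0.007  0.007 -0.   ]
```

{"fn": "apply_moves", "kwargs": {"plan": [[0.18, 0.43, 0, -0.007, 0.007, 0.1], [0.18, 0.43, 0, 0, 0, 0.1], [0.18, 0.43, 0, 0, 0, 0.1], [0.18, 0.43, 0, 0, 0, 0.1], [0.18, 0.43, 0, 0, 0, 0.1], [0.18, 0.43, 0, 0, 0, 0.08]]}}

```text
clock: 7.4
eef_pos: [568.6, 130.9, 80.2]
tool_rot: [-3.081, -0.596, 0.007]
ft_force: [-0.9, 0.9, 1.3]
width: -0.001
```

```bash
python3 -c "
from h import *
sweep()
cv2.imwrite('pics/t4.png',cv2.resize(manip.capture('top')[180:340,195:365,::-1],None,fx=3.5,fy=3.5))
cv2.imwrite('pics/s4.png',cv2.resize(manip.capture('side')[150:310,220:380,::-1],None,fx=3.5,fy=3.5))"
```

```text
t 7.4 tcp [568.6 130.9  80.2] xang 21.9 zaxis [-0.005  0.003 -1.   ] F [-0.9  0.9  1.3] q6 1.22 w -0.001
centre in tool [-3.65  1.84  0.01] shift [0.166 0.374 0.   ] z need 0.02
tilt fix [-0.004  0.004 -0.   ]
```

View pics/t4.png

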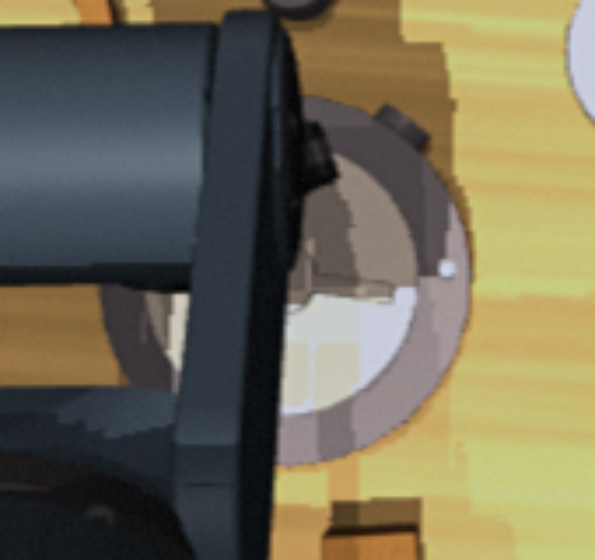

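View pics/s4.png

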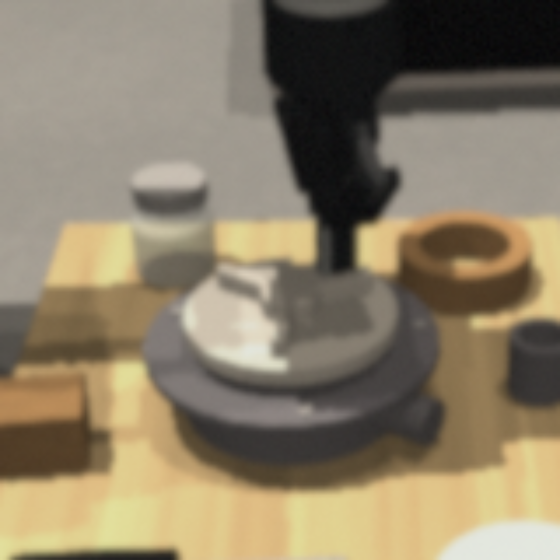

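Run:
```python
from h import *
im=cv2.imread('pics/t4.png')[220:330,270:420]
cv2.imwrite('pics/t4z.png',cv2.resize(im,None,fx=5,fy=5))
for p in((393,291),(392,298),(393,284),(318,281)):
    w=cast('top',(195+(p[0]+.5)/3.5-.5,180+(p[1]+.5)/3.5-.5),89.5)[:2]-C
    print(p,np.hypot(*w).round(1),np.degrees(np.arctan2(w[1],w[0])).round(1))
```

```text
(393, 291) 51.8 -96.1
(392, 298) 51.8 -99.6
(393, 284) 51.5 -92.7
(318, 281) 17.9 -94.5
```

View pics/t4z.png

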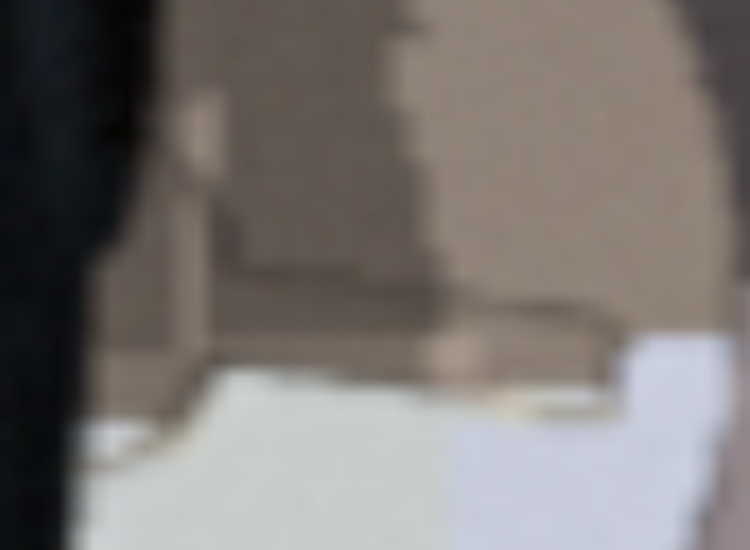

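Rib1 is now at −96° (tip mid at crop (393,291)). The target is −125.6°, so about 29.5° is left.

{"fn": "apply_moves", "kwargs": {"plan": [[0.17, 0.42, 0, -0.004, 0.004, 0.09], [0.17, 0.42, 0, 0, 0, 0.1], [0.17, 0.42, 0, 0, 0, 0.1], [0.17, 0.42, 0, 0, 0, 0.1], [0, 0, 0, 0, 0, 0]]}}

```text
clock: 8.12
eef_pos: [578.4, 117.5, 80.3]
tool_rot: [-3.14, 0.005, -0.0]
ft_force: [-0.9, -0.8, -0.3]
width: 0.003
```

```bash
python3 -c "
from h import *
sweep()
cv2.imwrite('pics/t5f.png',manip.capture('top')[:,:,::-1])
cv2.imwrite('pics/t5.png',cv2.resize(cv2.imread('pics/t5f.png')[200:320,215:340],None,fx=5,fy=5))"
```

```text
t 8.12 tcp [578.4 117.5  80.3] xang -0.2 zaxis [ 0.     0.002 -1.   ] F [-0.9 -0.8 -0.3] q6 1.58 w 0.003
centre in tool [-3.67  1.74 -0.  ] shift [0.155 0.375 0.   ] z need 0.03
tilt fix [-0.002 -0.    -0.   ]
```

View pics/t5.png

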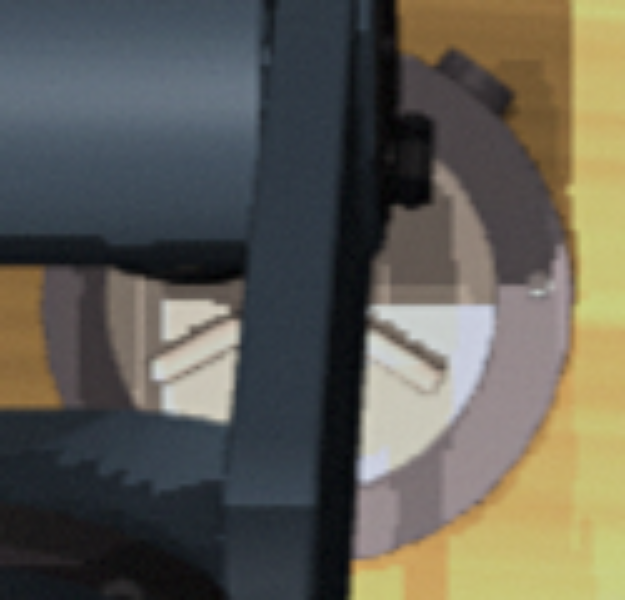

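```bash
cat > ang.py <<'E'
from h import *
import sys
def ang(p,x0,y0,k,z=89.5):
    w=cast('top',(x0+(p[0]+.5)/k-.5,y0+(p[1]+.5)/k-.5),z)[:2]-C
    print(p,np.hypot(*w).round(1),np.degrees(np.arctan2(w[1],w[0])).round(1))
E
python3 - <<'E'
from ang import *
for p in((436,380),(430,393),(439,370),(155,371),(151,361),(157,383)): ang(p,215,200,5)
im=cv2.imread('pics/t5f.png')
cv2.imwrite('pics/t5a.png',np.hstack([cv2.resize(im[255:285,240:270],None,fx=13,fy=13),cv2.resize(im[255:285,280:310],None,fx=13,fy=13)]))
E
```

```text
(436, 380) 50.7 -120.4
(430, 393) 51.4 -125.4
(439, 370) 50.0 -116.8
(155, 371) 50.2 118.3
(151, 361) 49.9 114.4
(157, 383) 51.4 122.3
```

View pics/t5a.png

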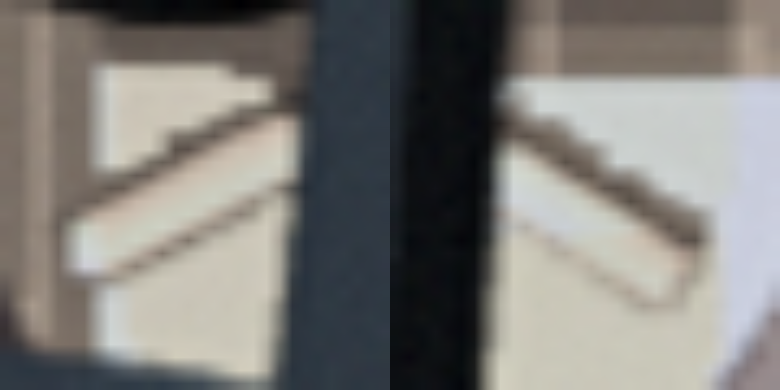

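Rib1 is at about −121° and the other visible rib at about 118.5°, so about 5° remains.

{"fn": "apply_moves", "kwargs": {"plan": [[0.08, 0.19, 0, 0, 0, 0.04], [0.08, 0.19, 0, 0, 0, 0.04], [0, 0, 0, 0, 0, 0]]}}

```text
clock: 8.55
eef_pos: [579.5, 114.2, 80.2]
tool_rot: [-3.136, 0.133, 0.001]
ft_force: [-1.4, -0.3, 0.1]
width: 0.0
```

```bash
python3 -c "
from h import *
sweep()
cv2.imwrite('pics/t6f.png',manip.capture('top')[:,:,::-1])
im=cv2.imread('pics/t6f.png')
cv2.imwrite('pics/t6a.png',np.hstack([cv2.resize(im[255:285,240:270],None,fx=13,fy=13),cv2.resize(im[255:285,280:310],None,fx=13,fy=13)]))"
```

```text
t 8.55 tcp [579.5 114.2  80.2] xang -4.9 zaxis [-0.     0.003 -1.   ] F [-1.4 -0.3  0.1] q6 1.66 w 0.0
centre in tool [-3.66  1.72 -0.  ] shift [0.153 0.374 0.   ] z need 0.02
tilt fix [-0.003  0.001  0.   ]
```

View pics/t6a.png

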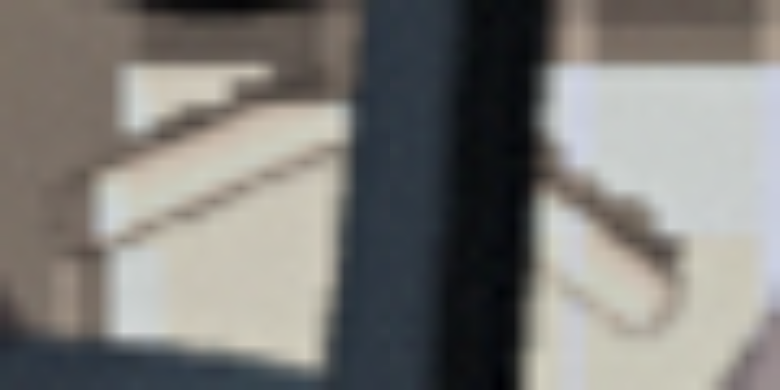

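Run:
```python
from ang import *
for p in((660,295),): ang((p[0]-390,p[1]),280,255,13)
for p in((75,220),(60,215)): ang(p,240,255,13)
```

```text
(270, 295) 50.1 -124.3
(75, 220) 49.0 114.2
(60, 215) 50.4 112.8
```

The ribs now read −124.5° and about 113.5°, close to the target of −125.6° and 114.4°. I'll back off from the rib, lift and swing aside for a clear look.

{"fn": "apply_moves", "kwargs": {"plan": [[0, -0.4, 0, 0, 0, 0], [0, -0.4, -0.5, 0, 0, 0], [0, 0, -2, 0, 0, 0], [0, 0, -3, 0, 0, 0], [0, -1, -3, 0, 0, 0], [0, -4, -2, 0, 0, 0], [0, -5, 0, 0, 0, 0], [0, -5, 0, 0, 0, 0]]}}

```text
clock: 9.6
eef_pos: [595.2, 272.8, 191.8]
tool_rot: [-3.137, 0.14, -0.006]
ft_force: [0.4, -0.1, 0.7]
width: 0.002
```

{"fn": "apply_moves", "kwargs": {"plan": [[0, -5, 0, 0, 0, 0], [0, -3, 0, 0, 0, 0], [0, 0, 0, 0, 0, 0]]}}

```text
clock: 9.98
eef_pos: [601.9, 359.8, 193.4]
tool_rot: [-3.136, 0.13, -0.012]
ft_force: [-0.6, -0.2, -0.2]
width: 0.001
```

```bash
python3 -c "
from h import *
rel([C[0],C[1],120])
cv2.imwrite('pics/t7f.png',manip.capture('top')[:,:,::-1])
im=cv2.imread('pics/t7f.png')
cv2.imwrite('pics/t7.png',cv2.resize(im[195:325,210:345],None,fx=4.5,fy=4.5,interpolation=cv2.INTER_CUBIC))"
```

```text
t 9.97 tcp [601.9 359.8 193.4] xang -4.8 zaxis [ 0.008  0.003 -1.   ] F [-0.6 -0.2 -0.2] q6 2.03 w 0.001
need shift cm [-3.91 26.39  7.23]
```

View pics/t7.png

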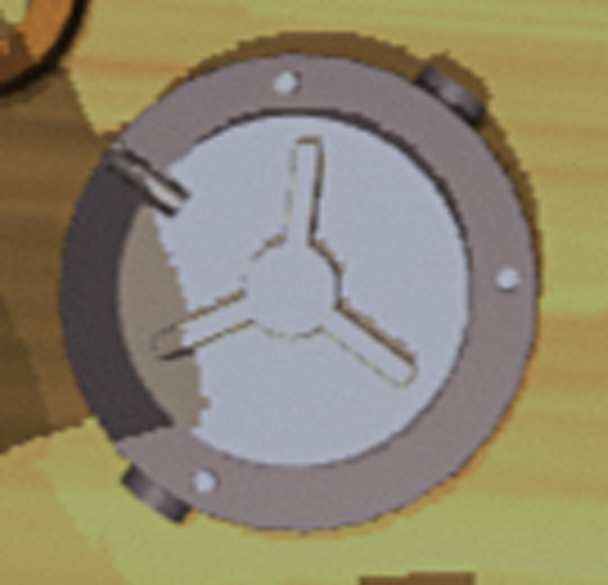

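The notch now sits over the key, which shows inside it at about (165,190) in the crop. I'll check the margin.

Run:
```python
from ang import *
for p,o in(((310,142),-60),((406,379),-180),((160,350),60)): ang(p,210,195,4.5); print(' target',54.4+o)
im=cv2.imread('pics/t7f.png')
cv2.imwrite('pics/t7z.png',cv2.resize(im[220:255,225:265],None,fx=15,fy=15,interpolation=cv2.INTER_CUBIC))
```

```text
(310, 142) 51.9 -6.8
 target -5.600000000000001
(406, 379) 51.0 -127.1
 target -125.6
(160, 350) 49.8 115.7
 target 114.4
```

View pics/t7z.png

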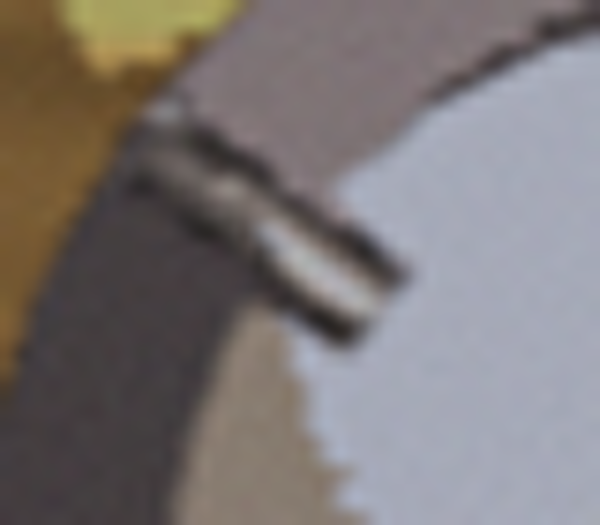

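It is centred within about 1°. Now I'll go over the boss and press.

{"fn": "apply_moves", "kwargs": {"plan": [[-0.5, 4, 0, 0, 0, 0], [-0.6, 4.5, 0, 0, 0, 0], [-0.6, 4.5, 0, 0, 0, 0], [-0.6, 4.5, 1, 0, 0, 0], [-0.6, 4, 1.5, 0, 0, 0], [-0.5, 3, 1.5, 0, 0, 0], [-0.3, 1.5, 1, 0, 0, 0], [0, 0, 0, 0, 0, 0]]}}

```text
clock: 11.02
eef_pos: [539.5, 85.8, 143.7]
tool_rot: [3.136, -0.144, 0.014]
ft_force: [0.5, 0.2, -0.6]
width: 0.003
```

```bash
python3 -c "
from h import *
rel([C[0],C[1],95]);sweep()"
```

```text
t 11.03 tcp [539.5  85.8 143.7] xang -5.3 zaxis [ 0.009 -0.002 -1.   ] F [ 0.5  0.2 -0.6] q6 1.62 w 0.003
need shift cm [ 0.04 -1.46  4.86]
t 11.03 tcp [539.5  85.8 143.7] xang -5.3 zaxis [ 0.009 -0.002 -1.   ] F [ 0.5  0.2 -0.6] q6 1.62 w 0.003
centre in tool [ 0.08 -1.45 -0.  ] shift [-0.145 -0.015  0.   ] z need 6.37
tilt fix [ 0.001 -0.009  0.   ]
```

{"fn": "apply_moves", "kwargs": {"plan": [[0.1, -0.8, 0.5, 0.001, -0.009, 0], [0, -0.6, 1, 0, 0, 0], [0, 0, 1.2, 0, 0, 0], [0, 0, 1, 0, 0, 0], [0, 0, 0.5, 0, 0, 0], [0, 0, 0, 0, 0, 0]]}}

```text
clock: 11.78
eef_pos: [543.3, 104.2, 99.1]
tool_rot: [-3.138, 0.137, -0.002]
ft_force: [-0.0, 0.5, 0.1]
width: -0.0
```

```bash
python3 -c "
from h import *
rel([C[0],C[1],90]);sweep()"
```

```text
t 11.78 tcp [543.3 104.2  99.1] xang -5.0 zaxis [ 0.001  0.    -1.   ] F [-0.   0.5  0.1] q6 1.64 w -0.0
need shift cm [-0.14  0.41  0.91]
t 11.78 tcp [543.3 104.2  99.1] xang -5.0 zaxis [ 0.001  0.    -1.   ] F [-0.   0.5  0.1] q6 1.64 w -0.0
centre in tool [-0.14  0.41 -0.  ] shift [0.04  0.016 0.   ] z need 1.91
tilt fix [-0.    -0.001 -0.   ]
```

{"fn": "apply_moves", "kwargs": {"plan": [[-0.1, 0.35, 0, 0, 0, 0], [0, 0, 0.4, 0, 0, 0], [0, 0, 0.3, 0, 0, 0], [0, 0, 0.2, 0, 0, 0], [0, 0, 0.2, 0, 0, 0]]}}

```text
clock: 12.4
eef_pos: [542.8, 100.0, 88.7]
tool_rot: [-3.138, 0.138, -0.006]
ft_force: [-1.0, 0.2, 5.1]
width: 0.003
```

```bash
python3 -c "
from h import *
rel([C[0],C[1],81])"
```

```text
t 12.4 tcp [542.8 100.   88.7] xang -5.0 zaxis [ 0.004  0.    -1.   ] F [-1.   0.2  5.1] q6 1.64 w 0.003
need shift cm [-0.12 -0.01  0.77]
```

In contact on the boss at 5 N. Pressing.

{"fn": "apply_moves", "kwargs": {"plan": [[0, 0, 0.3, 0, 0, 0], [0, 0, 0.3, 0, 0, 0], [0, 0, 0.3, 0, 0, 0], [0, 0, 0.3, 0, 0, 0]]}}

```text
clock: 12.9
eef_pos: [543.0, 100.0, 80.5]
tool_rot: [3.138, -0.137, 0.008]
ft_force: [-8.6, -0.2, 36.1]
width: 0.003
```

```bash
python3 -c "
from h import *
rel([C[0],C[1],81])"
```

```text
t 12.9 tcp [543.  100.   80.5] xang -5.0 zaxis [ 0.005 -0.    -1.   ] F [-8.6 -0.2 36.1] q6 1.64 w 0.003
need shift cm [-0.14 -0.   -0.05]
```

It bottomed out at z ≈ 80.5 mm with 36 N, where home is 81 mm. I'll release, lift and look.

{"fn": "apply_moves", "kwargs": {"plan": [[0, 0, -0.1, 0, 0, 0], [0, 0, -0.3, 0, 0, 0], [0, 0, -1, 0, 0, 0], [0, 0, -3, 0, 0, 0], [0, 0, -3, 0, 0, 0], [0, -3, -3, 0, 0, 0], [0, -5, -1, 0, 0, 0], [0, -5, 0, 0, 0, 0]]}}

```text
clock: 13.9
eef_pos: [555.3, 229.5, 199.8]
tool_rot: [-3.138, 0.148, -0.009]
ft_force: [-0.4, -0.2, -0.9]
width: -0.002
```

{"fn": "apply_moves", "kwargs": {"plan": [[0, -5, 0, 0, 0, 0], [0, -5, 0, 0, 0, 0], [0, -4, 0, 0, 0, 0], [0, 0, 0, 0, 0, 0]]}}

```text
clock: 14.4
eef_pos: [568.2, 376.9, 200.8]
tool_rot: [-3.137, 0.141, -0.012]
ft_force: [-0.0, 0.3, -0.8]
width: -0.002
```

```bash
python3 -c "
from h import *
rel()
t=manip.capture('top')[:,:,::-1];s=manip.capture('side')[:,:,::-1]
cv2.imwrite('pics/t8f.png',t)
a=cv2.resize(t[195:325,210:345],(400,385),interpolation=cv2.INTER_CUBIC)
b=cv2.resize(s[210:290,250:360],(400,291),interpolation=cv2.INTER_CUBIC);b=np.vstack([b,np.zeros((94,400,3),np.uint8)])
cv2.imwrite('pics/t8.png',np.hstack([a,b]))
cv2.imwrite('pics/t8w.png',np.hstack([cv2.resize(t[130:390,120:440],(400,325)),cv2.resize(s[180:360,190:420],(400,325))]))"
```

```text
t 14.4 tcp [568.2 376.9 200.8] xang -5.2 zaxis [ 0.008  0.001 -1.   ] F [-0.   0.3 -0.8] q6 2.08 w -0.002
```

View pics/t8.png

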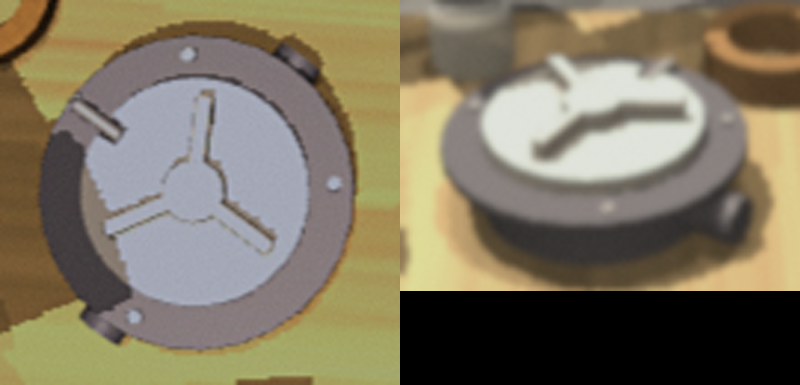

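View pics/t8w.png

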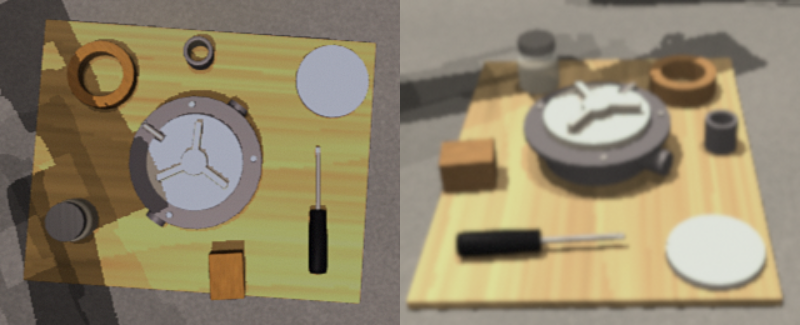

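The notch encloses the key, at (100,118) in the left panel. In the side view the disc sits flush on the flange with no gap, and nothing else has moved. I'm handing in.

```bash
python3 -c "
from station import manip
print(manip.finish_job())"
```

```text
the job is handed in; nothing more can be done
None
```

The cover is turned with its notch over the key and pressed home. I handed the job in at about 14.4 s.

- **Turning:** With the shut fingertip I pushed one rib about 127° clockwise. Before pressing, the three ribs read −1.2°, −1.5° and +1.3° from the target angle. That is within the 3° allowed, and the key showed centred in the notch.
- **Pressing:** I pressed on the boss. It moved down at about 5 N or a little more and stopped with the fingertip at z ≈ 80.5 mm under 36 N. The nominal fully-home height is 81 mm.
- **Last checks:** After backing off, the top view showed the notch around the key. The side view showed the cover flush on the flange, and the loose items looked to be where they started. The arm was clear of everything.
- **Disagreements:** The fitted disc and flange radii came out 1 to 1.5 mm under nominal, within the calibration error. No check failed.

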